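# Load the ribbon reel on the unwinder and lock it with the retaining clip

### The job

Put the reel of blue ribbon on the unwinder's spindle, right down on its felt pad, then lock it there with the orange retaining clip: hold the clip by its thumb tab, feel for the groove of the spindle above the reel, and push the clip level and sideways into it until it snaps fully home. It goes on with a light push: never press the clip harder than 25 N against the spindle or the reel. Leave the other things on the table where they are.

Things in the scene. Friction and masses are not known exactly. Their poses are not given: they have to be found in the camera images.
- stand: ribbon unwinder, fixed: a round grey foot 100 mm across and 12 mm high, a felt pad on it, and an upright steel spindle in the middle, 18 mm in diameter. Origin: centre of the foot's underside, z up the spindle's axis. Screw feet hold the origin 2 to 10 mm above the table, differently each time
- pad (a point): centre of the felt pad's top, on the spindle's axis, 16 mm above the unwinder's origin. The spindle is set higher or lower by hand and firmly clamped; its height is not measured: the black groove (12 mm in diameter, 8 mm high) starts 55 to 71 mm above this point. Above the groove a 10 mm long head of 18 mm diameter, then an 8 mm long cone down to 8 mm diameter at the tip
- reel: reel of blue ribbon on a white spool (a blue ring on its upper flange), on end, 85 to 170 g. Flanges 66 mm across, the lower 0 to 3 mm, the upper 35 to 38 mm above the underside. A tubular core 36 mm across with a 22 mm bore runs right through and sticks up to 52 mm: a good grip. Origin: centre of the underside, z up. On the pad, the core's top end is 3 to 19 mm below the groove
- clip: orange plastic retaining clip lying flat, 46 g: a fork 6 mm thick, 27 mm wide, open towards +x, a thumb tab standing up behind. Origin: on the underside, centre of the seat (on the spindle's axis when home), z up. The arms end at x = +5.5 mm; their inner noses (upright edges at x = 4, y = +-4.5 mm) leave a 9 mm mouth that springs open to pass the groove. Seat bottom at x = -6.2 mm
- clip_tab (a point): centre of the clip's thumb tab, at x = -41.5, z = 18 mm of the clip: 9 mm thick in x, 24 mm wide in y, from the 6 mm plate up to z = 30 mm; to be gripped across its thickness. Pushed into the groove the clip snaps on at some 5 to 12 N, the force drops, then comes a hard stop. Against the 18 mm parts its noses stop it 12 mm short of home; at the groove they sink in 4 mm deeper before springing
- spare: bystander: the same reel with green ribbon and a green ring on its flange; origin at the centre of the underside
- box_a: bystander: small open white gift box with scalloped edge, 72 x 72 x 32 mm, origin at the centre of the underside
- box_b: bystander: a second such gift box
- box_c: bystander: a third such gift box
- candle_a: bystander: rolled green wax candle standing upright, 30 mm across, 105 mm high, origin at the centre of the underside
- candle_b: bystander: the same in cream
- tape: bystander: roll of clear tape lying flat, 84 mm across, 24 mm high, origin at the centre of the underside
Not all that is in view belongs to the job. Of the things shaped like the clip, the orange one is meant.

How it is judged:
By the outcome, as a careful person would: the job done as asked, in the order asked, and still so for the second after the job is handed in, with the robot touching nothing.
It also fails if it takes over 72 s, if anything falls off the work surface, if the arm or the gripper's body presses on something with over 40 N, if the wrist force passes 120 N, or if a joint passes its speed limit or range.

### The arm

A 6-joint arm with a two-finger parallel gripper is mounted at the origin on the work surface. World frame = base frame: x ahead of the robot, y to its left, z up, the work surface at z = 0. Lengths are in m, angles in rad, forces in N, time in s.
With the tool pointing down it reaches from about 0.375 to 0.9 m from the base axis. Payload 3.1 kg.
Tool frame: the origin (TCP) lies between the finger pads; the fingertips stand 19 mm ahead of it and the grasp point (between the pads) is the TCP; z points along the fingers, y is the direction in which the jaws open and shut (so a half turn about z gives the same grasp; the last joint's range is limited). The gripper opens to 85 mm and grips with 20 to 120 N. Pads are 22 mm wide; open, the fingers measure 114 mm over their backs; the gripper's body (76 mm by 85 mm) begins 54 mm behind the grasp point. The pads swing forward as they close: fully open they stand 13 mm farther back than shut.
Start: joints at [-1.492, 0.527, 1.433, -0, 1.181, -0.178], TCP at [0.159, -0.604, 0.25] pointing down, gripper open.
Joint ranges: [-3.08, 3.08], [-0.75, 2.2], [0.22, 2.44], [-1.43, 4.57], [0, 2.65], [-2.85, 2.85]. Speed limits (rad/s): [2.79, 2.79, 3.14, 3.14, 3.14, 3.14].

### API

Orientations are given as a unit quaternion [x, y, z, w].
In Python, from station import manip, optics, job gives the robot as it stands.
- The arm moves only by the shell command python3 -m inch 'ROWS' [OPENING] [FORCE]. ROWS is JSON, one flat list of numbers, 4 for each row, row after row: the shift along the world's x, y, z in cm, then the turn about the world's z in rad. A call has 1 to 20 rows; each row shifts and turns the commanded pose from where the row before left it; what a row does not reach is not made up. A row lasts 1/8 s, in which the tool goes at most 62.5 mm and 10.7 degrees, less where a joint would pass 70% of its speed; a pose out of reach is approached as far as the arm can. A call with a gripper value outside its range is refused whole. OPENING is the opening in per cent of the stroke, from 0 (shut) to 100 (fully open), set as the call begins (- or left out, the last holds). The fingers move at their own pace and stop on an object; FORCE is the grip in N (left out, the last holds). Time passes only in rows, so rows that do not move let the fingers close. It gives the time, the measured TCP pose, the force and the opening at its end, in the units of the state.
- manip.sense(): the state, without advancing time (a new reading comes with each control period).
- optics.snapshot(name): name is "scene" or "top" or "wrist"; returns (picture, depth): 384x512x3 uint8, red, green, blue; 384x512 float32, m along the optical axis (not along the pixel's ray), 0 where there is no reading.
- optics.camera_model(name): a dict with "mtx" (3x3 intrinsics, pixels), "camera_from_world" (4x4, takes a point from world to camera coordinates); the wrist camera has in their place "tool_from_camera" (4x4, takes a point from camera to tool coordinates, whose origin is the TCP and whose axes are the flange's). Camera axes: x right, y up, looking along -z (the intrinsics and any distortion apply to the point x, -y, -z); pixel columns grow to the right and rows downward; lengths in m; the calibration is good to about 2 mm. A picture is of the moment at which its call begins: read the wrist's pose just before it. camera_model takes no time and is no camera call.
- job.sign_off(): hands the job in, once; it reports no verdict.
The state is a dict: "t": time; "q": joint angles; "qd": joint speeds; "tau": joint torques, N m; "tcp_pos": TCP position; "tool_rot": TCP orientation; "force": force on the tool from outside, world axes, zero at the start; "ft_torque": the same for the moment, N m; "finger_gap": opening from 0.0 (shut) to 1.0 (fully open).
Only numpy, scipy, OpenCV 4.12 (cv2) and the standard library are available. Lean on these libraries where they do the work, as an engineer would, in place of code of your own. Each camera call takes 0.05 s, during which the arm holds its last target.

## Working session

There is one attempt and no reset: what is moved stays moved. The work goes in short steps, Python scripts to look and compute and a shell command to move; the robot and the scene stay as the last step left them, time stands still between calls to the robot, and variables do not carry over. Pictures are saved under pics/ and viewed, and the job is handed in when it is done.

```bash
ls; mkdir -p pics; cat > h.py <<'E'
import numpy as np, cv2, pickle
from station import manip, optics, job
from scipy.spatial.transform import Rotation as R
def snap(n,tag):
    s=manip.sense(); p,d=optics.snapshot(n); m=optics.camera_model(n)
    pickle.dump((s,p,d,m,n),open(f'pics/{tag}.pkl','wb'))
    cv2.imwrite(f'pics/{tag}.png',p[:,:,::-1]); return s,p,d,m
def load(tag): return pickle.load(open(f'pics/{tag}.pkl','rb'))
def T(tag):
    s,p,d,m,n=load(tag)
    if n=='wrist':
        W=np.eye(4);W[:3,:3]=R.from_quat(s['tool_rot']).as_matrix();W[:3,3]=s['tcp_pos']
        return W@np.array(m['tool_from_camera'])
    return np.linalg.inv(np.array(m['camera_from_world']))
def und(m,u,v):
    dist=np.array(m.get('dist',m.get('distortion',np.zeros(5))),float)
    return cv2.undistortPoints(np.array([[[u,v]]],float),np.array(m['mtx'],float),dist)[0,0]
def px(tag,u,v,z=None):
    """world point by depth, or on plane z"""
    s,p,d,m,n=load(tag);x,y=und(m,u,v);M=T(tag)
    if z is None:
        k=d[int(round(v)),int(round(u))]
    else:
        r=M[:3,:3]@np.array([x,-y,-1]);k=(z-M[2,3])/r[2]
    return (M@np.array([x*k,-y*k,-k,1]))[:3]
def cloud(tag):
    s,p,d,m,n=load(tag);M=T(tag)
    h,w=d.shape;uu,vv=np.meshgrid(np.arange(w),np.arange(h))
    dist=np.array(m.get('dist',m.get('distortion',np.zeros(5))),float)
    q=cv2.undistortPoints(np.stack([uu,vv],-1).reshape(-1,1,2).astype(float),np.array(m['mtx'],float),dist).reshape(h,w,2)
    P=np.stack([q[...,0]*d,-q[...,1]*d,-d],-1)@M[:3,:3].T+M[:3,3]
    P[d==0]=np.nan
    return P,p
def crop(tag,u0,v0,u1,v1,out,k=None):
    p=load(tag)[1][v0:v1,u0:u1,::-1];k=k or min(800/(u1-u0),600/(v1-v0))
    cv2.imwrite(f'pics/{out}.png',cv2.resize(p,None,fx=k,fy=k,interpolation=cv2.INTER_CUBIC))
E
python3 - <<'E'
from h import *
for n in('scene','top'):
    s,p,d,m=snap(n,n+'0'); print(n,{k:(np.round(v,3).tolist() if not isinstance(v,str) else v) for k,v in m.items()})
print(optics.camera_model('wrist').keys(),s['force'],s['t'])
E
```

```text
pics
scene {'mtx': [[479.419, 0.0, 248.066], [0.0, 479.419, 191.977], [0.0, 0.0, 1.0]], 'camera_from_world': [[-0.74, 0.673, -0.01, 0.432], [-0.535, -0.579, 0.616, 0.269], [0.408, 0.461, 0.788, -1.362], [0.0, 0.0, 0.0, 1.0]]}
top {'mtx': [[400.415, 0.0, 254.282], [0.0, 400.415, 190.031], [0.0, 0.0, 1.0]], 'camera_from_world': [[-0.007, -1.0, -0.009, 0.012], [0.991, -0.008, 0.136, -0.578], [-0.136, -0.008, 0.991, -0.959], [0.0, 0.0, 0.0, 1.0]]}
dict_keys(['mtx', 'tool_from_camera']) [ 0.8995954  -0.04870653 -0.38090089] 0.05
```

View pics/scene0.png

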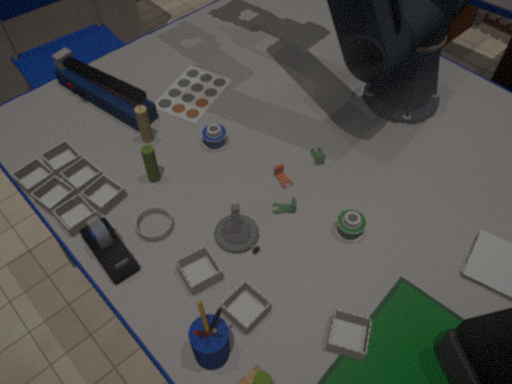

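View pics/top0.png

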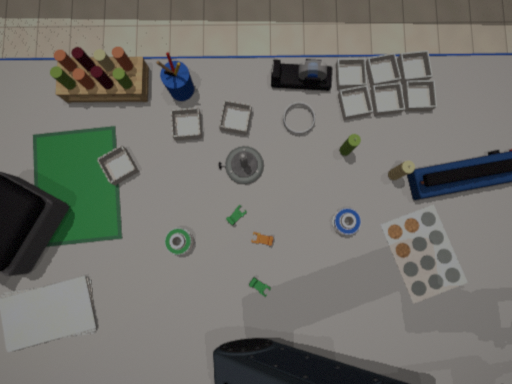

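The top view shows the stand at (244,164), a blue reel at (347,221) and a green spare at (178,241). There are three fork-shaped things: orange (262,239), and green at (237,214) and (260,286). I'll enlarge the view to confirm which are meant.

```bash
python3 - <<'E'
from h import *
crop('top0',210,135,380,300,'c1',3.6)
P,p=cloud('top0')
for n,(u,v,r) in dict(stand=(244,164,22),reel=(347,221,16),spare=(178,241,16),clip=(262,239,13)).items():
    q=P[v-r:v+r,u-r:u+r].reshape(-1,3); q=q[~np.isnan(q[:,0])]
    z=q[:,2]; print(n,np.round(np.percentile(z,[1,5,25,50,75,90,99]),4), px('top0',u,v))
c=cv2.cvtColor(p,cv2.COLOR_RGB2HSV)
m=(c[...,0]<18)&(c[...,1]>120); m[:225]=0;m[252:]=0;m[:,:245]=0;m[:,280:]=0
q=P[m]; print(len(q)); print(np.round(q[np.argsort(q[:,0])][:, :]*1000,0)[::3].tolist())
E
```

```text
stand [-0.0037 -0.0024  0.0005  0.0149  0.0198  0.0227  0.1135] [0.63936666 0.03228745 0.06410619]
reel [-0.0038 -0.0023  0.0004  0.0337  0.0391  0.0485  0.0533] [ 0.50142142 -0.22879873  0.00057917]
spare [-0.0028 -0.0017  0.0008  0.0337  0.0395  0.0495  0.0547] [ 4.53676002e-01  2.03755087e-01 -2.44488651e-04]
clip [-0.0043 -0.0029 -0.0006  0.001   0.0041  0.0075  0.0321] [ 0.4571219  -0.01073208  0.00740011]
148
[[444.0, -33.0, 33.0], [444.0, -25.0, 29.0], [447.0, -30.0, 29.0], [447.0, -23.0, 3.0], [447.0, -16.0, 5.0], [449.0, -33.0, 29.0], [450.0, -23.0, 6.0], [450.0, -16.0, 5.0], [450.0, -11.0, 6.0], [450.0, -1.0, 8.0], [450.0, 7.0, 4.0], [452.0, -35.0, 33.0], [452.0, -28.0, 27.0], [452.0, -21.0, 6.0], [452.0, -13.0, 3.0], [452.0, -3.0, 9.0], [452.0, 2.0, 8.0], [452.0, 10.0, 8.0], [454.0, -35.0, 31.0], [454.0, -28.0, 28.0], [455.0, -23.0, 5.0], [455.0, -13.0, 6.0], [455.0, -6.0, 7.0], [455.0, 2.0, 6.0], [457.0, -28.0, 34.0], [457.0, -23.0, 8.0], [457.0, -21.0, 4.0], [457.0, -16.0, 4.0], [457.0, 2.0, 9.0], [459.0, -33.0, 31.0], [459.0, -28.0, 26.0], [460.0, -21.0, 5.0], [460.0, -13.0, 5.0], [460.0, -3.0, 7.0], [460.0, -1.0, 7.0], [462.0, -30.0, 28.0], [462.0, -16.0, 11.0], [462.0, -18.0, 6.0], [462.0, -13.0, 5.0], [462.0, -6.0, 4.0], [464.0, -33.0, 27.0], [465.0, -24.0, 6.0], [465.0, -29.0, -1.0], [465.0, -8.0, 5.0], [465.0, 2.0, 6.0], [467.0, -13.0, 6.0], [467.0, -1.0, 8.0], [470.0, -6.0, 5.0], [472.0, 2.0, 10.0], [472.0, 9.0, 6.0]]
```

View pics/c1.png

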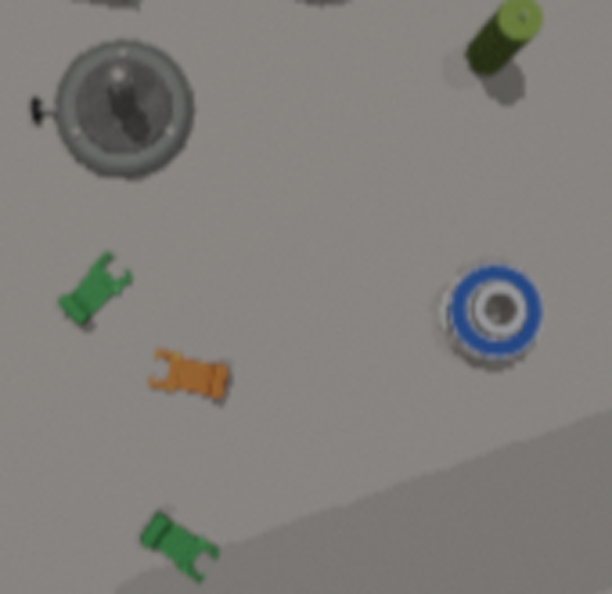

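The crop confirms it. The orange clip is at crop (190,375), with its fork opening left (world +y) and its tab on the right. The other two forks are green decoys. The blue-ringed reel is at crop (498,308), its core at pixel (348.3,220.6). I'll compute positions next.

```bash
python3 - <<'E'
from h import *
print('reel core',px('top0',348.3,220.6,.052),'ring',px('top0',210+494/3.6,135+309/3.6,.038))
print('foot',px('top0',244.7,165.3,.018))
print('tip',px('top0',210+119/3.6,135+74/3.6,.115))
for a in((205,360),(195,350)): pass
print('clip tab',px('top0',210+218/3.6,135+378/3.6,.03),'noses',px('top0',210+160/3.6,135+355/3.6,.006),px('top0',210+153/3.6,135+388/3.6,.006))
P,p=cloud('top0')
# stand points
q=P[140:190,218:270].reshape(-1,3);q=q[~np.isnan(q[:,0])]
t=q[q[:,2]>.05];print(np.round(t,3))
P,p=cloud('scene0')
q=P.reshape(-1,3);q=q[~np.isnan(q[:,0])]
f=q[(abs(q[:,0]-.645)<.02)&(abs(q[:,1]-.035)<.02)&(q[:,2]>.03)];print(f.mean(0),np.sort(f[:,2])[-8:])
f=q[(abs(q[:,0]-.645)<.06)&(abs(q[:,1]-.035)<.06)&(q[:,2]>.006)&(q[:,2]<.035)];print(np.percentile(f[:,2],[10,50,90]))
print(manip.sense()['tool_rot'])
print(np.round(optics.camera_model('wrist')['tool_from_camera'],3),optics.camera_model('wrist')['mtx'])
E
```

```text
reel core [ 0.49942777 -0.220555    0.052     ] ring [ 0.49968723 -0.22103889  0.038     ]
foot [0.64535077 0.03204632 0.018     ]
tip [0.64905994 0.03271334 0.115     ]
clip tab [ 0.45419406 -0.03164434  0.03      ] noses [0.47086889 0.00831732 0.006     ] [0.44781278 0.01340432 0.006     ]
[[0.656 0.035 0.113]
 [0.656 0.033 0.113]
 [0.657 0.031 0.109]
 [0.654 0.04  0.111]
 [0.653 0.038 0.114]
 [0.653 0.035 0.115]
 [0.652 0.033 0.118]
 [0.653 0.031 0.114]
 [0.654 0.028 0.11 ]
 [0.651 0.04  0.111]
 [0.65  0.037 0.117]
 [0.65  0.035 0.118]
 [0.65  0.033 0.118]
 [0.65  0.03  0.118]
 [0.651 0.028 0.113]
 [0.651 0.026 0.111]
 [0.649 0.042 0.11 ]
 [0.648 0.04  0.115]
 [0.648 0.037 0.116]
 [0.647 0.035 0.118]
 [0.648 0.033 0.117]
 [0.647 0.03  0.118]
 [0.648 0.028 0.113]
 [0.648 0.026 0.113]
 [0.647 0.042 0.111]
 [0.646 0.04  0.114]
 [0.646 0.038 0.114]
 [0.645 0.035 0.117]
 [0.645 0.033 0.117]
 [0.645 0.03  0.117]
 [0.646 0.028 0.114]
 [0.647 0.026 0.11 ]
 [0.644 0.04  0.111]
 [0.644 0.038 0.111]
 [0.644 0.035 0.111]
 [0.643 0.033 0.116]
 [0.644 0.031 0.113]
 [0.644 0.028 0.111]
 [0.644 0
[... 736 characters left out ...]
029 0.075]
 [0.642 0.027 0.063]
 [0.641 0.04  0.055]
 [0.64  0.037 0.063]
 [0.64  0.035 0.063]
 [0.639 0.032 0.064]
 [0.641 0.03  0.057]
 [0.642 0.028 0.052]
 [0.64  0.038 0.051]
 [0.64  0.035 0.051]
 [0.639 0.033 0.054]]
[0.65166952 0.03683205 0.07928139] [0.11720817 0.1177118  0.11773823 0.11785107 0.11935068 0.11972265
 0.11988955 0.12029919]
[0.01381531 0.0189958  0.02341117]
[ 9.91703954e-01  1.28538863e-01  4.32003612e-05 -1.01318822e-03]
[[ 0.001  0.957  0.289  0.074]
 [ 1.    -0.001  0.001 -0.   ]
 [ 0.001  0.289 -0.957 -0.124]
 [ 0.     0.     0.     1.   ]] [[312.04092532   0.         259.52597778]
 [  0.         312.04092532 189.36098277]
 [  0.           0.           1.        ]]
```

```bash
python3 -m inch '[3.1,3.5,-0.45,0, 3.1,3.5,-0.45,0, 3.1,3.5,-0.45,0, 3.1,3.5,-0.45,0, 3.1,3.5,-0.45,0, 3.1,3.5,-0.45,0, 3.1,3.5,-0.45,0, 3.1,3.5,-0.45,0, 3.1,3.5,-0.45,0, 3.1,3.5,-0.45,0, 3.1,3.5,-0.45,0, 0,0,0,0, 0,0,0,0]' 65 40
python3 - <<'E'
from h import *
snap('wrist','w1')
crop('w1',0,0,512,384,'w1b',1.5)
E
```

```text
t: 1.72
tcp_pos: [0.5, -0.2193, 0.2005]
tool_rot: [0.992, 0.129, -0.0, -0.0]
force: [-0.8, 0.4, 0.7]
finger_gap: 0.649
```

View pics/w1b.png

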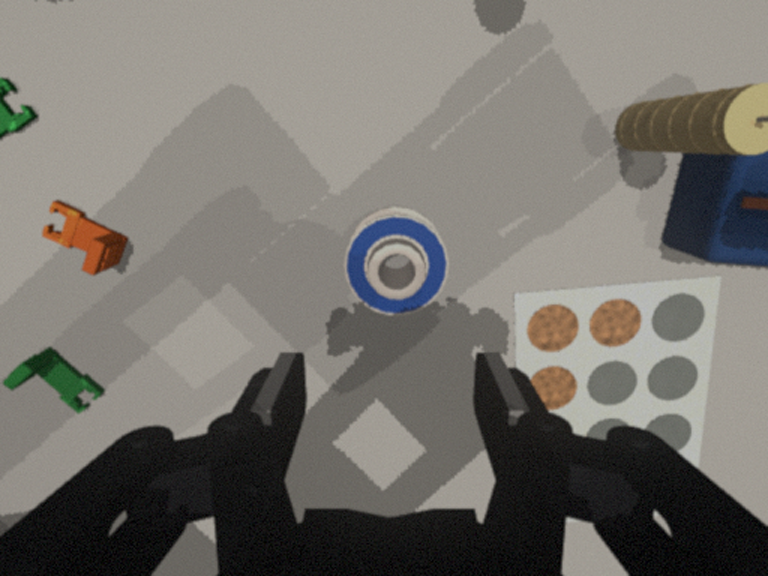

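The wrist view shows the reel's core top at (264.5,180) native, with the blue ring centred at (264.5,177). The clip is at the left, around (57,159).

```bash
python3 - <<'E'
from h import *
crop('w1',215,125,315,225,'w1c',6)
print(px('w1',264.7,180,.052),px('w1',264.5,177,.038))
P,p=cloud('w1')
q=P[135:215,225:305].reshape(-1,3);q=q[~np.isnan(q[:,0])]
for a,b in((.034,.043),(.047,.058)):
    f=q[(q[:,2]>a)&(q[:,2]<b)]
    e=cv2.minEnclosingCircle((f[:,:2]*1000).astype(np.float32)); print(len(f),np.median(f[:,2]),e,f.mean(0))
E
```

```text
[ 0.50107781 -0.22339418  0.052     ] [ 0.50026658 -0.22362551  0.038     ]
2502 0.03909587901609274 ((500.0461730957031, -223.01063537597656), 32.99195098876953) [ 0.50231459 -0.22231912  0.03905918]
790 0.05240482707338037 ((500.10418701171875, -223.1661834716797), 18.040325164794922) [ 0.50075999 -0.22276085  0.05219154]
```

View pics/w1c.png

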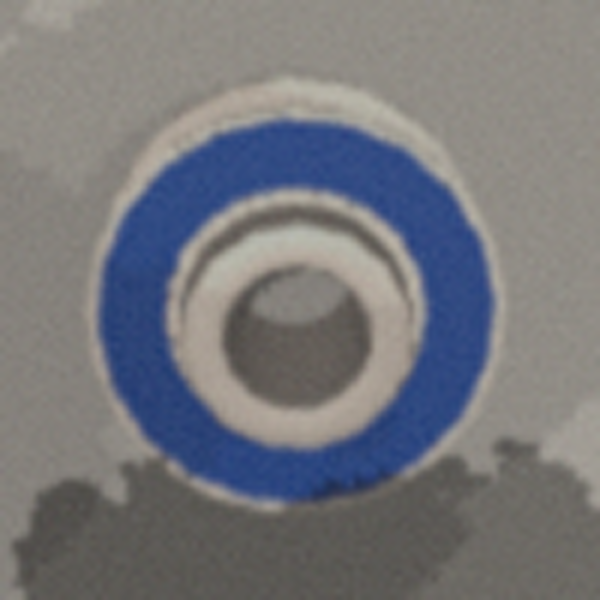

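```bash
python3 -m inch '[0,-0.2,-3,0, 0.03,-0.2,-3,0, 0,0,-3,0, 0,0,-2,0, 0,0,-1.5,0, 0,0,-0.8,0, 0,0,-0.6,0, 0,0,0,0]' 65 40; python3 -m inch '[0,0,0,0, 0,0,0,0, 0,0,0,0, 0,0,0,0, 0,0,0,0, 0,0,0,0]' 25 40
python3 - <<'E'
from h import *
snap('wrist','w2')
crop('w2',100,60,430,300,'w2b',2.2)
E
```

```text
t: 2.78
tcp_pos: [0.5007, -0.2235, 0.0619]
tool_rot: [0.992, 0.128, 0.0, 0.0]
force: [0.6, -0.7, 0.4]
finger_gap: 0.647
t: 3.52
tcp_pos: [0.5011, -0.2234, 0.0627]
tool_rot: [0.992, 0.129, 0.0, 0.0]
force: [-1.0, 0.4, 5.9]
finger_gap: 0.387
```

View pics/w2b.png

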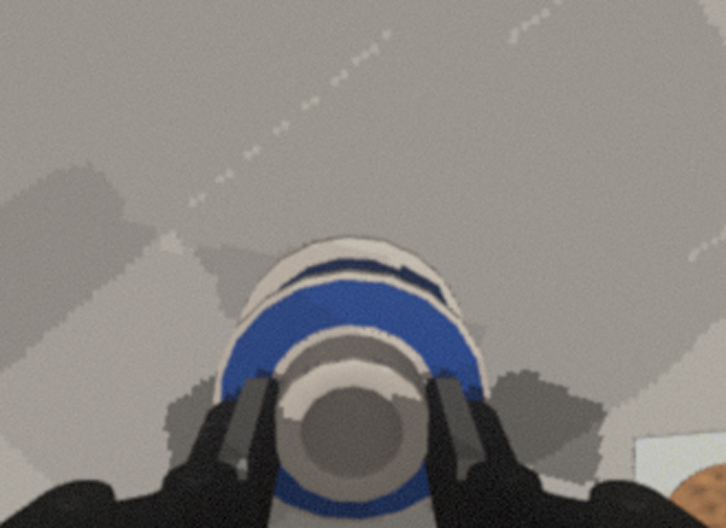

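```bash
python3 -m inch '[0,0,1,0, 0,0,2.5,0, 0,0,3.5,0, 0,0,3.5,0, 0,0,3.5,0, 0,0,0,0, 0,0,0,0]' ; python3 -m inch '[1.2,4.6,0,0, 1.2,4.6,0,0, 1.2,4.6,0,0, 1.2,4.6,0,0, 1.2,4.6,0,0, 0,0,0,0, 0,0,0,0]'
python3 - <<'E'
from h import *
snap('wrist','w3')
crop('w3',0,0,512,384,'w3b',1.5)
E
```

```text
t: 4.45
tcp_pos: [0.4999, -0.2228, 0.201]
tool_rot: [0.992, 0.129, -0.001, -0.001]
force: [-0.7, 0.5, -1.7]
finger_gap: 0.385
t: 5.32
tcp_pos: [0.5596, 0.0068, 0.2002]
tool_rot: [0.992, 0.129, -0.002, -0.0]
force: [0.9, 0.6, -1.3]
finger_gap: 0.391
```

View pics/w3b.png

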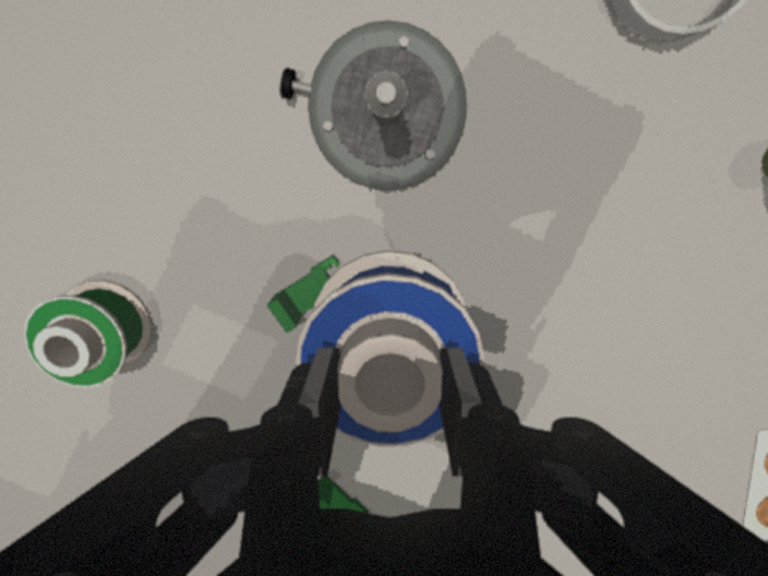

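The spindle tip is at (257.3,61.5) and the foot centre near (258.5,70). The held reel's core top is at about (260,255).

```bash
python3 - <<'E'
from h import *
P,p=cloud('w3')
q=P[5:140,190:320].reshape(-1,3);q=q[~np.isnan(q[:,0])]
for a,b in((.010,.0185),(.016,.03),(.1,.115),(.1155,.125)):
    f=q[(q[:,2]>a)&(q[:,2]<b)]
    f=f[np.hypot(f[:,0]-.648,f[:,1]-.033)<.06]
    e=cv2.minEnclosingCircle((f[:,:2]*1000).astype(np.float32)); print(len(f),np.median(f[:,2]),e,f.mean(0))
z=q[(np.hypot(q[:,0]-.648,q[:,1]-.033)<.03)&(np.hypot(q[:,0]-.648,q[:,1]-.033)>.015)][:,2]
print('pad z',np.percentile(z,[10,30,50,70,90]))
z=q[(np.hypot(q[:,0]-.648,q[:,1]-.033)<.048)&(np.hypot(q[:,0]-.648,q[:,1]-.033)>.040)][:,2]
print('foot z',np.percentile(z,[10,30,50,70,90]))
zt=P[58:66,253:262,2];print('tip',np.median(zt))
print('tip',px('w3',257.3,61.7,.118))
s=manip.sense();print(s['tcp_pos'])
# held reel
q=P[195:310,190:330].reshape(-1,3);q=q[~np.isnan(q[:,0])]
q=q[np.hypot(q[:,0]-.56,q[:,1]-.007)<.05]
for a,b in((.165,.180),(.184,.197)):
    f=q[(q[:,2]>a)&(q[:,2]<b)]; print(len(f),np.percentile(f[:,2],[10,50,90]))
print('core top',px('w3',260,255,.189),'flange',px('w3',260,244,.176))
crop('w3',180,190,340,310,'w3c',5)
crop('w3',200,10,320,130,'w3d',5)
E
```

```text
3883 0.017194379855770603 ((648.2537841796875, 37.90721130371094), 55.077667236328125) [0.65057749 0.03384521 0.01664307]
7604 0.0207531781236322 ((648.6199951171875, 39.246482849121094), 53.682373046875) [0.65010949 0.03316659 0.02004045]
402 0.11185914173594895 ((649.2569580078125, 32.65214920043945), 9.011292457580566) [0.64863466 0.03248217 0.11176146]
249 0.11735795122925982 ((648.7340087890625, 32.6077766418457), 6.04435920715332) [0.64906835 0.03267547 0.11730448]
pad z [0.02110511 0.02165456 0.02203625 0.02243885 0.02299468]
foot z [0.0151043  0.01648257 0.01729783 0.01791659 0.01861486]
tip 0.11778795432139372
tip [0.64914057 0.03235946 0.118     ]
[0.55982342 0.00614255 0.20054413]
4943 [0.17524607 0.17644031 0.17739737]
3382 [0.18723844 0.18994467 0.19232071]
core top [0.55913487 0.00666234 0.189     ] flange [0.55843941 0.00648813 0.176     ]
```

View pics/w3c.png

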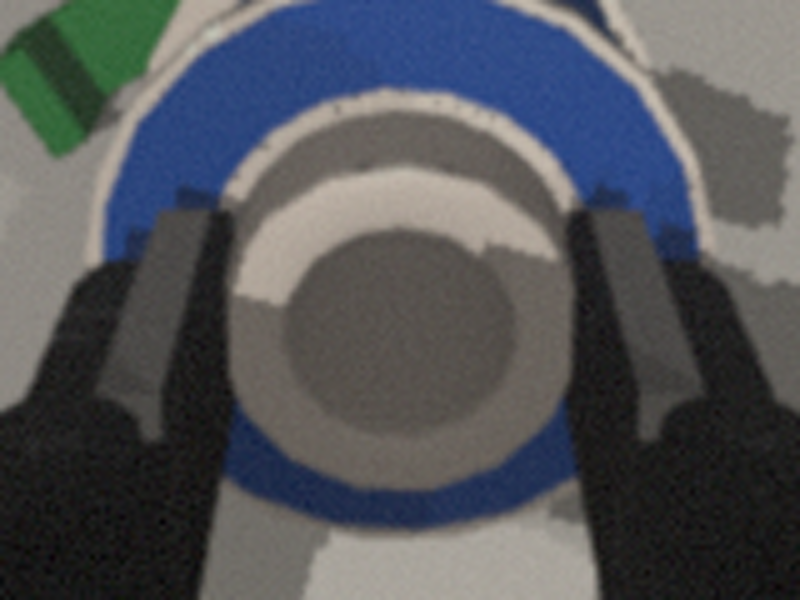

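View pics/w3d.png

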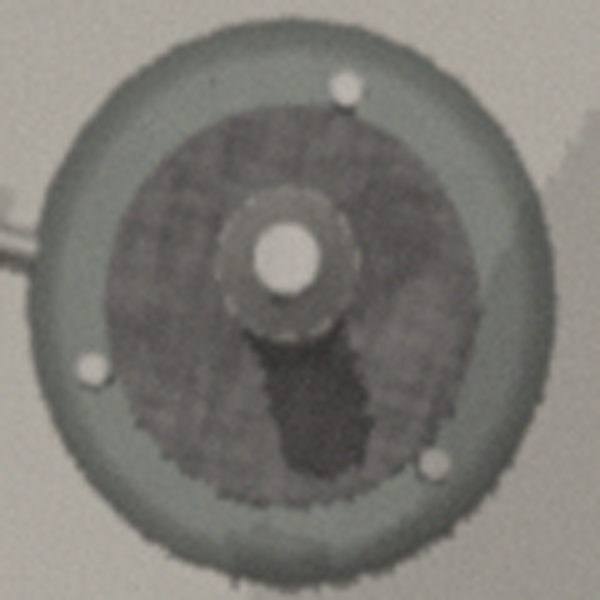

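```bash
python3 -m inch '[2.5,0.8,0,0, 3.5,1,0,0, 2,0.6,0,0, 1.0,0.2,0,0, 0,0,0,0, 0,0,0,0]'
python3 - <<'E'
from h import *
snap('wrist','w4');snap('scene','s4')
crop('w4',160,150,360,300,'w4b',4)
crop('s4',170,120,330,280,'s4b',4)
P,p=cloud('w4'); s=load('w4')[0];print(s['tcp_pos'],s['force'])
E
```

```text
t: 6.12
tcp_pos: [0.6495, 0.0321, 0.2015]
tool_rot: [0.992, 0.128, -0.001, -0.0]
force: [-0.4, 0.6, -2.2]
finger_gap: 0.388
[0.64947591 0.03206297 0.20145809] [-0.35071111  0.57814946 -2.2499619 ]
```

View pics/w4b.png

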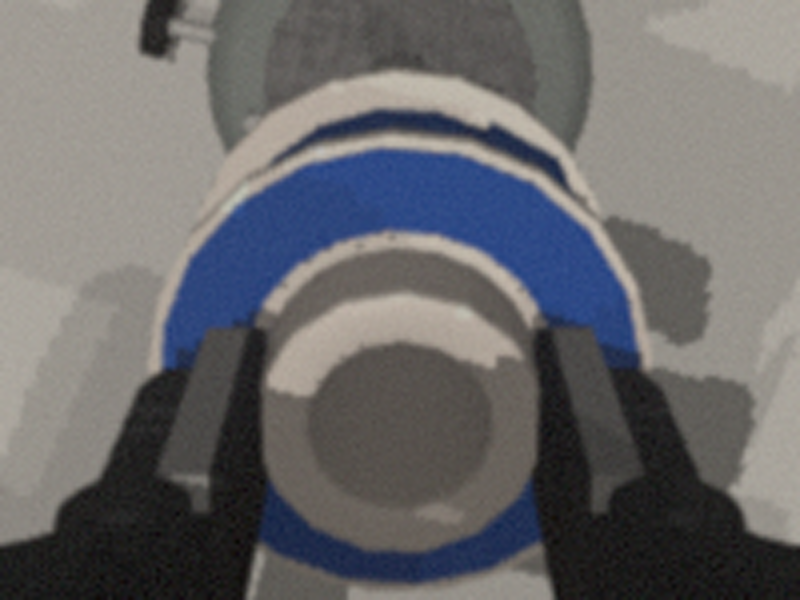

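View pics/s4b.png

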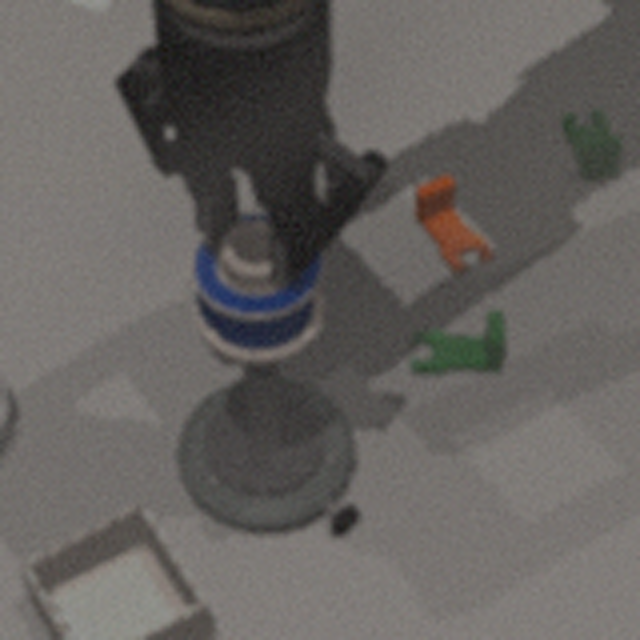

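```bash
python3 -m inch '[0.03,0,-1,0, 0,0,-1,0, 0,0,-0.6,0, 0,0,-0.6,0, 0,0,0,0]'; python3 -m inch '[0,0,-0.6,0, 0,0,-0.6,0, 0,0,-0.6,0, 0,0,0,0]'
```

```text
t: 6.85
tcp_pos: [0.6506, 0.0327, 0.169]
tool_rot: [0.992, 0.129, -0.001, -0.0]
force: [0.1, -0.9, -1.2]
finger_gap: 0.389
t: 7.35
tcp_pos: [0.6504, 0.0327, 0.151]
tool_rot: [0.992, 0.129, -0.001, -0.0]
force: [-0.0, 0.0, -1.3]
finger_gap: 0.388
```

```bash
python3 -m inch '[-0.06,0,-0.8,0, 0,0,-1,0, 0,0,-1,0, 0,0,-1,0, 0,0,-1,0, 0,0,-0.8,0, 0,0,0,0]'; python3 -m inch '[0,0,-0.3,0, 0,0,-0.2,0, 0,0,-0.2,0, 0,0,0,0]'
```

```text
t: 8.22
tcp_pos: [0.6498, 0.0328, 0.0948]
tool_rot: [0.992, 0.129, -0.001, -0.0]
force: [-0.6, 0.2, -0.8]
finger_gap: 0.382
t: 8.72
tcp_pos: [0.6503, 0.0327, 0.0888]
tool_rot: [0.992, 0.129, -0.0, -0.0]
force: [1.0, 0.8, -1.1]
finger_gap: 0.391
```

```bash
python3 -m inch '[0,0,-0.2,0, 0,0,-0.15,0, 0,0,0,0]'; python3 -m inch '[0,0,-0.1,0, 0,0,0,0]';python3 -m inch '[0,0,-0.1,0, 0,0,0,0]'
```

```text
t: 9.1
tcp_pos: [0.6502, 0.0327, 0.0851]
tool_rot: [0.992, 0.129, -0.0, -0.0]
force: [-0.6, -0.1, -0.9]
finger_gap: 0.391
t: 9.35
tcp_pos: [0.6503, 0.0327, 0.0842]
tool_rot: [0.992, 0.129, -0.0, -0.0]
force: [0.1, -0.1, -1.9]
finger_gap: 0.389
t: 9.6
tcp_pos: [0.6504, 0.0327, 0.084]
tool_rot: [0.992, 0.129, 0.0, 0.0]
force: [-1.1, -0.4, 3.6]
finger_gap: 0.385
```

```bash
python3 -m inch '[0,0,0,0, 0,0,0,0, 0,0,0,0, 0,0,0,0]' 65 40; python3 -m inch '[0,0,1,0, 0,0,2,0, 0,0,3,0, 0,0,3,0, 0,0,3,0, -3,-1,0,-0.06, -4,-1.3,0,-0.09, -4,-1.3,0,-0.09, -4,-1.3,0,-0.09, -3.5,-1.1,0,-0.03, 0,0,0,0, 0,0,0,0]'
python3 - <<'E'
from h import *
snap('wrist','w5');snap('scene','s5')
crop('w5',0,0,512,384,'w5b',1.5)
crop('s5',170,120,330,280,'s5b',4)
E
```

```text
t: 10.1
tcp_pos: [0.6504, 0.0327, 0.0832]
tool_rot: [0.992, 0.129, -0.0, -0.0]
force: [-0.8, 1.0, -0.3]
finger_gap: 0.652
t: 11.6
tcp_pos: [0.467, -0.0277, 0.2047]
tool_rot: [0.999, -0.051, 0.002, 0.0]
force: [-0.2, -0.7, -0.5]
finger_gap: 0.65
```

View pics/w5b.png

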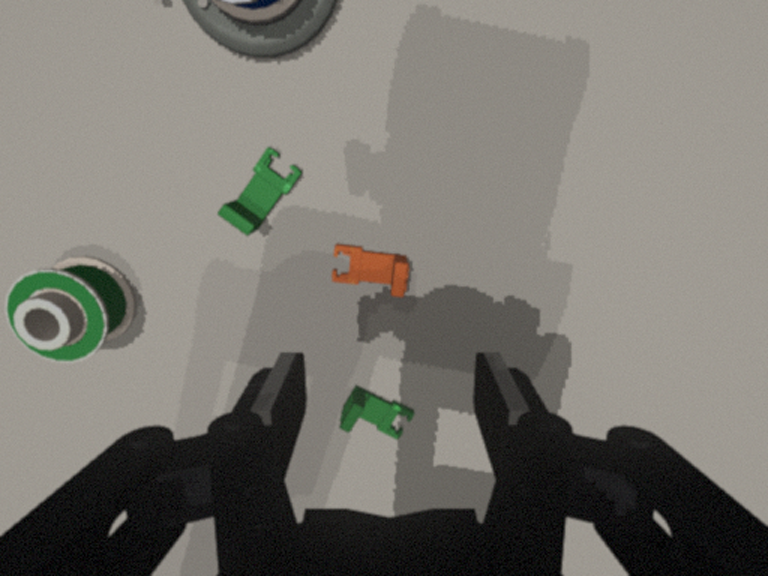

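View pics/s5b.png

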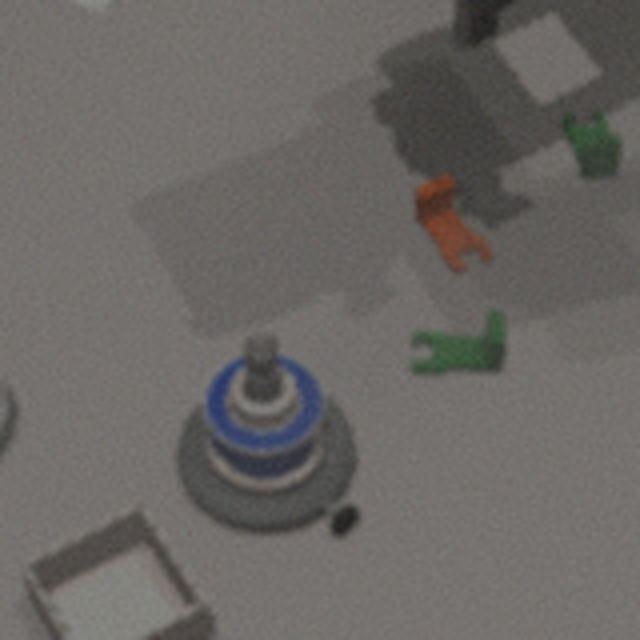

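The reel sits on the stand, with the spindle head protruding above its core. The orange clip is at (370,268)/1.5, with its fork opening left and its tab at (398,275)/1.5. I'll enlarge this for a pose.

```bash
python3 - <<'E'
from h import *
crop('w5',210,150,285,206,'w5c',10)
P,p=cloud('w5')
c=cv2.cvtColor(p,cv2.COLOR_RGB2HSV)
m=(c[...,0]<15)&(c[...,1]>130);q=P[m];q=q[(abs(q[:,0]-.46)<.05)&(abs(q[:,1]+.01)<.06)]
q=q[~np.isnan(q[:,0])]
lo=q[q[:,2]<.012];hi=q[q[:,2]>.024];print(len(lo),len(hi))
for n,a in(('lo',lo),('hi',hi)):
    b=cv2.minAreaRect((a[:,:2]*1000).astype(np.float32));print(n,b,np.round(cv2.boxPoints(b),1).tolist(),np.percentile(a[:,2],[5,50,95]))
s=load('w5')[0];print(s['tcp_pos'],R.from_quat(s['tool_rot']).as_matrix()[:2,1])
P,p=cloud('s5');k=P.reshape(-1,3);r=np.hypot(k[:,0]-.649,k[:,1]-.0325)
z=k[(r<.031)&(r>.022)&(k[:,2]>.045)][:,2];print('flange z',np.median(z), len(z))
z=k[(r<.018)&(r>.011)&(k[:,2]>.045)][:,2];print('core z',np.percentile(z,[50,90]))
E
```

```text
723 453
lo ((458.6873474121094, -8.048269271850586), (44.47343063354492, 26.67208480834961), 74.516357421875) [[439.8999938964844, -25.899999618530273], [465.6000061035156, -33.0], [477.5, 9.800000190734863], [451.79998779296875, 16.899999618530273]] [0.00543899 0.00672351 0.00802661]
hi ((465.4621887207031, -17.198612213134766), (103.35449981689453, 43.904544830322266), 85.30821228027344) [[439.3999938964844, -66.9000015258789], [483.1000061035156, -70.5], [491.6000061035156, 32.5], [447.79998779296875, 36.099998474121094]] [0.02816318 0.24317589 0.2784224 ]
[ 0.46696943 -0.02771304  0.20465898] [-0.10216416 -0.99476737]
flange z 0.06014199475914961 255
core z [0.07262148 0.07545236]
```

View pics/w5c.png

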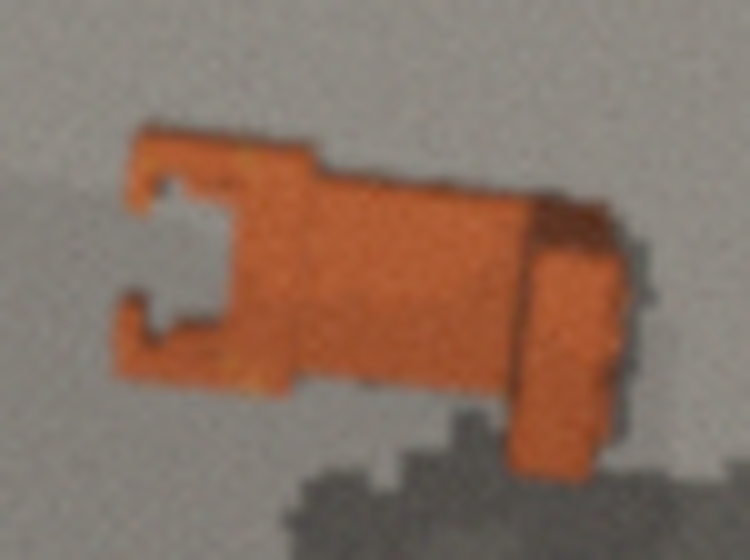

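```bash
python3 - <<'E'
from h import *
g=lambda a,b,z:px('w5',210+a/10-.5+.05,150+b/10-.5+.05,z)*1000
print('tab top corners',*[np.round(g(a,b,.030)[:2],1) for a,b in((535,250),(625,252),(512,472),(592,480))])
print('plate',*[np.round(g(a,b,.006)[:2],1) for a,b in((148,128),(315,145),(118,373),(292,392),(320,178),(528,200),(300,378),(510,392))])
E
```

```text
tab top corners [465.8 -30.8] [464.7 -39.6] [443.1 -26.2] [441.4 -34.2]
plate [477.2   8.8] [473.6  -8.5] [450.8  15.7] [446.8  -2.8] [470.   -8.6] [465.4 -30.2] [448.3  -3.8] [444.4 -26.2]
```

```bash
python3 -m inch '[-0.7,-0.3,-3,-0.06, -0.6,-0.2,-4,-0.056, 0,0,-3.5,0, 0,0,-2.5,0, 0,0,-1.5,0, 0,0,0,0, 0,0,0,0]' 35 60
python3 - <<'E'
from h import *
s=snap('wrist','w6')[0]
crop('w6',150,150,370,315,'w6b',3.6)
a=R.from_quat(s['tool_rot']).as_matrix()[:2,1];print(s['tcp_pos'],np.degrees(np.arctan2(*-a[::-1])))
E
```

```text
t: 12.58
tcp_pos: [0.4533, -0.0323, 0.0585]
tool_rot: [0.994, -0.109, 0.001, 0.0]
force: [-0.0, -0.0, -0.4]
finger_gap: 0.352
[ 0.45330598 -0.03233537  0.05853837] 77.52896294751216
```

View pics/w6b.png

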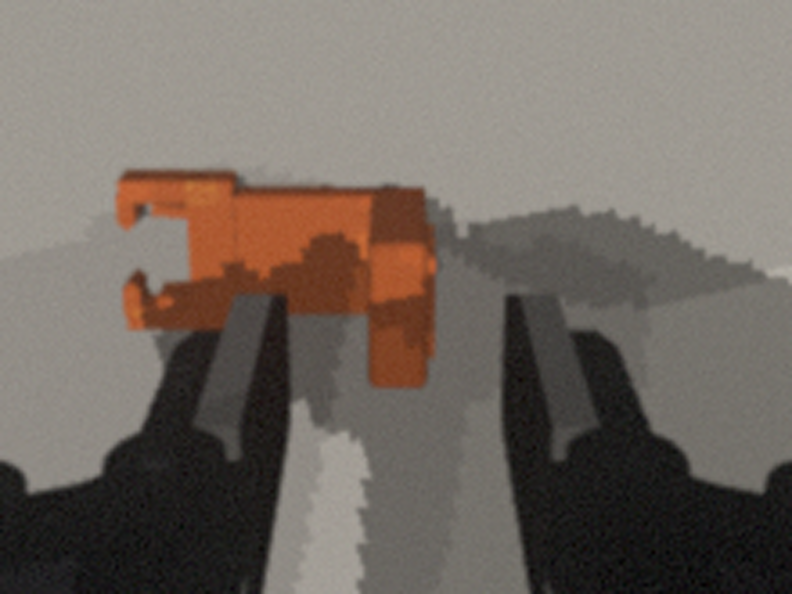

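The tab at crop (398,315) sits square and centred between the open fingers, and the fork is level and pointing left. Descend and grip.

```bash
python3 -m inch '[0,0,-1.5,0, 0,0,-1,0, 0,0,-0.55,0, 0,0,0,0]' 35 60; python3 -m inch '[0,0,0,0, 0,0,0,0, 0,0,0,0, 0,0,0,0]' 0 60
python3 - <<'E'
from h import *
s=snap('wrist','w7')[0]
crop('w7',150,150,370,315,'w7b',3.6)
print(s['tcp_pos'],s['force'])
E
```

```text
t: 13.12
tcp_pos: [0.4523, -0.0323, 0.0277]
tool_rot: [0.994, -0.109, -0.0, -0.0]
force: [-0.0, 0.2, 0.3]
finger_gap: 0.351
t: 13.62
tcp_pos: [0.4525, -0.0324, 0.0282]
tool_rot: [0.994, -0.109, 0.0, 0.0]
force: [-0.2, 0.5, 4.9]
finger_gap: 0.088
[ 0.45253835 -0.03237737  0.02820791] [-0.21287367  0.47004773  4.85583505]
```

View pics/w7b.png

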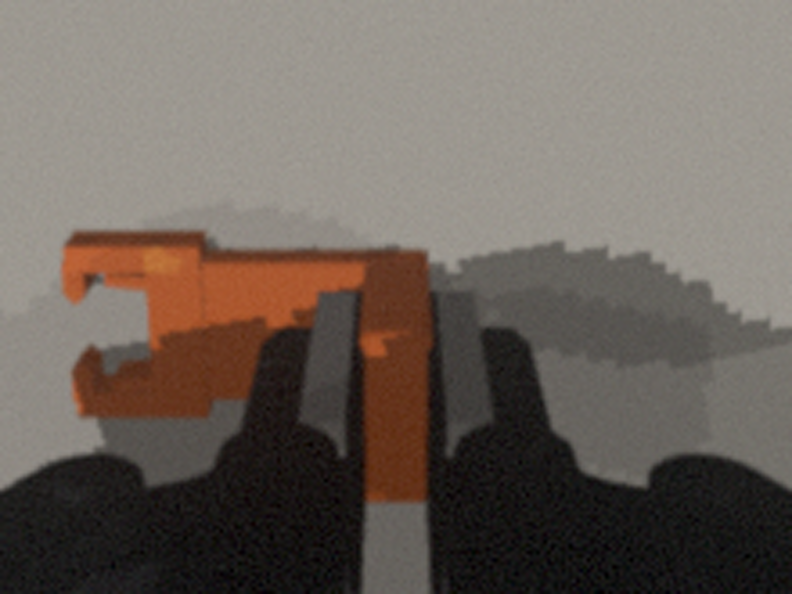

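```bash
python3 -m inch '[0,0,0.5,0, 0,0,1.5,0, 0,0,3,0, 0,0,3,0, 0,0,3,0, 2,-0.3,2,0.03, 4,-0.5,0.2,0.06, 4,-0.5,0,0.06, 4,-0.5,0,0.05, 4,-0.3,0,0.018, 1.6,-0.2,0,0, 0,0,0,0, 0,0,0,0]'
python3 - <<'E'
from h import *
s=snap('wrist','w8')[0]
crop('w8',60,60,380,300,'w8b',2.5)
a=R.from_quat(s['tool_rot']).as_matrix()[:2,1];print(s['tcp_pos'],s['force'],np.degrees(np.arctan2(*-a[::-1])))
E
```

```text
t: 15.3
tcp_pos: [0.6469, -0.0549, 0.1599]
tool_rot: [1.0, -0.0, -0.001, -0.0]
force: [-1.3, -0.3, -0.6]
finger_gap: 0.091
[ 0.64686883 -0.05493334  0.15989036] [-1.34836513 -0.32778464 -0.58584526] 89.9936922809847
```

View pics/w8b.png

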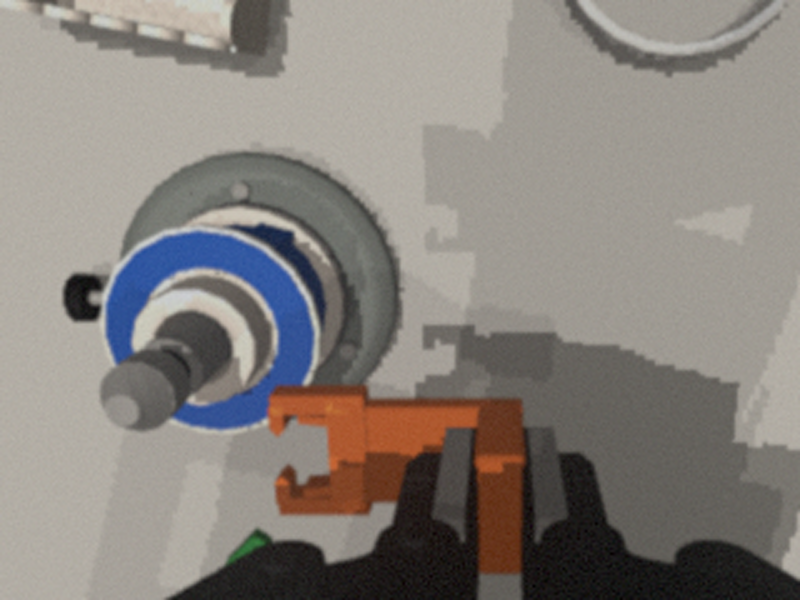

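```bash
python3 - <<'E'
from h import *
crop('w8',90,170,240,280,'w8c',5.3)
P,p=cloud('w8')
q=P[150:260,80:190].reshape(-1,3);q=q[~np.isnan(q[:,0])]
q=q[np.hypot(q[:,0]-.649,q[:,1]-.0325)<.02]
f=q[q[:,2]>.1165];print('tip',len(f),f.mean(0),np.percentile(f[:,2],[50,90]))
for a in np.arange(.074,.12,.002):
    f=q[(q[:,2]>a)&(q[:,2]<a+.002)]
    if len(f): print(round(a,3),len(f),np.round(np.hypot(f[:,0]-.649,f[:,1]-.0325).mean()*1000,1))
c=cv2.cvtColor(p,cv2.COLOR_RGB2HSV);m=(c[...,0]<15)&(c[...,1]>130)
q=P[m];q=q[(q[:,2]>.1355)&(q[:,2]<.1405)]
b=cv2.minAreaRect((q[:,:2]*1000).astype(np.float32));print(b,np.percentile(q[:,2],[5,50,95]));print(np.round(cv2.boxPoints(b),1))
A=np.c_[q[:,:2],np.ones(len(q))];print('tilt',np.linalg.lstsq(A,q[:,2],rcond=None)[0])
f=q[q[:,1]>-.022];print('fork x range',f[:,0].min(),f[:,0].max(),np.percentile(f[:,0],[2,98]), f[:,1].max())
E
```

```text
tip 194 [0.64977692 0.03185409 0.11778034] [0.11784143 0.11859903]
0.074 439 14.2
0.076 35 9.0
0.078 36 9.0
0.08 35 9.0
0.082 32 9.0
0.084 42 9.1
0.086 38 9.0
0.088 38 9.0
0.09 120 7.9
0.092 86 7.7
0.094 5 6.3
0.098 6 8.9
0.1 43 9.0
0.102 43 9.0
0.104 51 9.1
0.106 51 9.1
0.108 80 8.9
0.11 156 8.2
0.112 130 7.1
0.114 117 5.8
0.116 145 3.8
0.118 78 2.9
((648.1154174804688, -33.5042724609375), (27.830490112304688, 50.98771286010742), 0.012427940964698792) [0.13683013 0.13835418 0.13936635]
[[634.2  -8. ]
 [634.2 -59. ]
 [662.  -59. ]
 [662.   -8. ]]
tilt [-0.01136028 -0.00172715  0.1456127 ]
fork x range 0.6346097453645891 0.6617813430577615 [0.63528228 0.66152297] -0.008008697354915308
```

View pics/w8c.png

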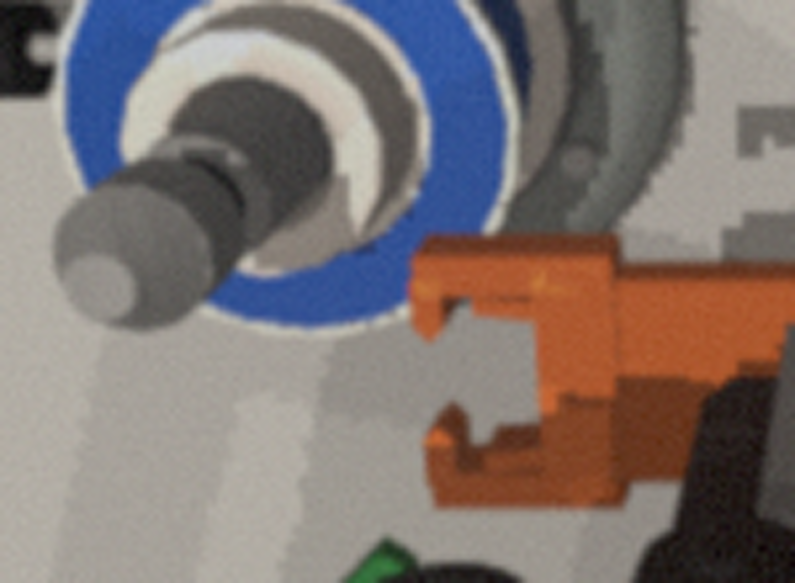

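```bash
python3 -m inch '[0.12,0,-1.3,0, 0,0,-1.5,0, 0,0,-1.1,0, 0,0,0,0, 0,0.7,0,0, 0,0.8,0,0, 0,0.7,0,0, 0,0.4,0,0, 0,0.2,0,0, 0,0,0,0, 0,0,0,0]'
python3 - <<'E'
from h import *
s=snap('wrist','w9')[0];snap('scene','s9')
crop('w9',60,150,310,330,'w9b',3.2)
crop('s9',190,150,270,230,'s9b',7)
print(s['tcp_pos'],s['force'])
E
```

```text
t: 16.73
tcp_pos: [0.6496, -0.0275, 0.1208]
tool_rot: [1.0, -0.0, 0.0, 0.0]
force: [0.4, 0.2, -0.5]
finger_gap: 0.091
[ 0.64961789 -0.0275477   0.1208282 ] [ 0.40373159  0.20825627 -0.53111649]
```

View pics/w9b.png

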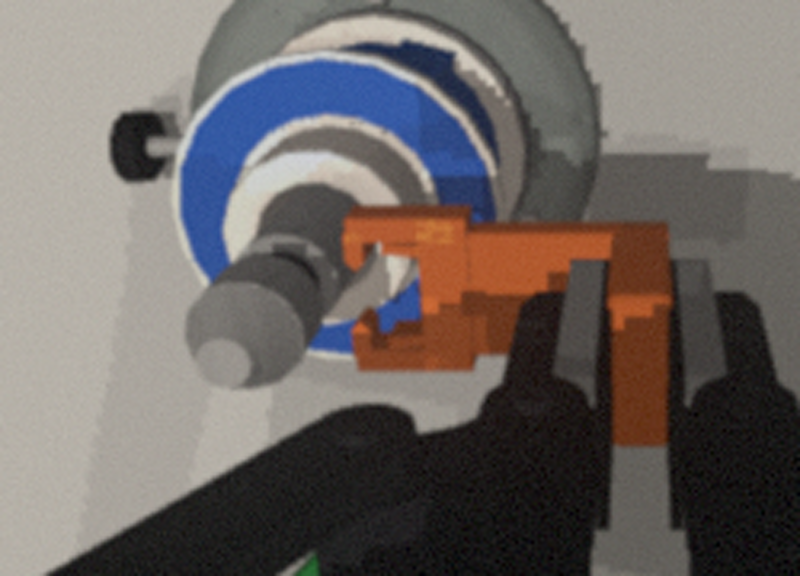

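View pics/s9b.png

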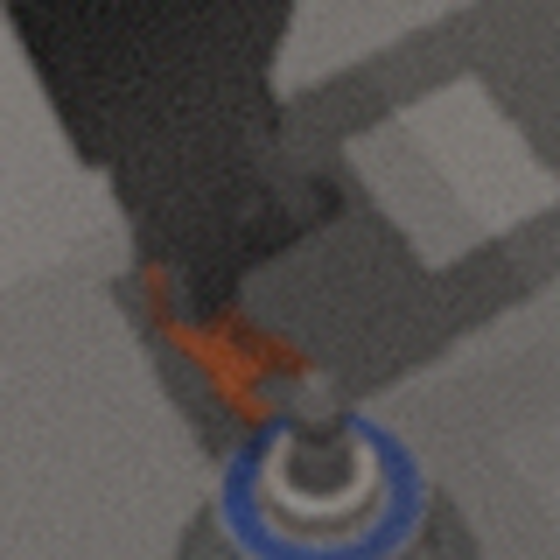

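```bash
python3 - <<'E'
from h import *
P,p=cloud('w9')
c=cv2.cvtColor(p,cv2.COLOR_RGB2HSV);m=(c[...,0]<15)&(c[...,1]>130)
q=P[m];print(np.nanpercentile(q[:,2],[10,50]));q=q[(q[:,2]>.095)&(q[:,2]<.1025)&(q[:,1]>-.05)]
f=q[q[:,1]>.004];print('fork x',np.percentile(f[:,0],[1,99]),'front y',np.percentile(f[:,1],99.5),'z',np.median(f[:,2]))
q=P[180:300,90:190].reshape(-1,3);q=q[~np.isnan(q[:,0])]
q=q[np.hypot(q[:,0]-.649,q[:,1]-.0325)<.013]
f=q[q[:,2]>.115];e=cv2.minEnclosingCircle((f[:,:2]*1000).astype(np.float32));print('tip',e)
f=q[(q[:,2]>.1015)];print('head',cv2.minEnclosingCircle((f[:,:2]*1000).astype(np.float32)),f[:,0].min(),f[:,1].max(),f[:,1].min())
r=np.hypot(q[:,0]-.649,q[:,1]-.0325)
f=q[(r>6.3e-3)&(r<8.6e-3)&(q[:,2]<.098)&(q[:,2]>.085)];print('ledge',len(f),np.percentile(f[:,2],[20,50,80]))
E
```

```text
[0.09824158 0.09971358]
fork x [0.63786398 0.66448437] front y 0.019454389836480297 z 0.09919815495822293
tip ((649.9346923828125, 31.685565948486328), 6.2529449462890625)
head ((649.7854614257812, 32.15766906738281), 9.31576156616211) 0.6406099515648775 0.041354588735341966 0.02306675408836
ledge 185 [0.09144976 0.09198662 0.09250758]
```

Relative to the spindle the clip is 1.4 mm too far in +x. Its height (0.0932–0.0992) fits the groove (0.092–0.100). I'll correct x, then feel forward.

```bash
python3 -m inch '[-0.14,0.2,0,0, 0,0.2,0,0, 0,0,0,0]'; for i in 1 2 3; do python3 -m inch '[0,0.1,0,0, 0,0,0,0]'; done
```

```text
t: 17.2
tcp_pos: [0.6481, -0.0231, 0.1208]
tool_rot: [1.0, 0.0, -0.0, -0.0]
force: [-0.2, 0.0, 1.0]
finger_gap: 0.09
t: 17.45
tcp_pos: [0.6482, -0.0222, 0.1208]
tool_rot: [1.0, -0.0, -0.0, 0.0]
force: [0.4, 0.1, -0.4]
finger_gap: 0.089
t: 17.7
tcp_pos: [0.6482, -0.0212, 0.1208]
tool_rot: [1.0, -0.0, -0.0, 0.0]
force: [-0.1, 0.4, -0.3]
finger_gap: 0.089
t: 17.95
tcp_pos: [0.6482, -0.0202, 0.1208]
tool_rot: [1.0, -0.0, 0.0, -0.0]
force: [0.0, -0.8, -1.1]
finger_gap: 0.089
```

```bash
for i in 1 2 3 4; do python3 -m inch '[0,0.07,0,0, 0,0,0,0]' | egrep 'pos|force'; done
```

```text
tcp_pos: [0.6482, -0.0196, 0.1208]
force: [0.6, -1.4, -0.7]
tcp_pos: [0.6482, -0.0189, 0.1208]
force: [0.0, -0.3, -0.7]
tcp_pos: [0.6482, -0.0181, 0.1208]
force: [0.2, -0.7, -0.3]
tcp_pos: [0.6482, -0.0174, 0.1208]
force: [-0.7, -0.6, -0.8]
```

```bash
for i in 1 2 3 4; do python3 -m inch '[0,0.05,0,0, 0,0,0,0]' | egrep 'pos|force'; done
```

```text
tcp_pos: [0.6482, -0.017, 0.1208]
force: [1.0, -1.1, -0.7]
tcp_pos: [0.6483, -0.0168, 0.1209]
force: [-0.0, -1.1, -0.3]
tcp_pos: [0.6483, -0.0165, 0.1209]
force: [-0.8, -2.6, -0.3]
tcp_pos: [0.6483, -0.0162, 0.1209]
force: [0.0, -5.9, 0.5]
```

```bash
for i in 1 2 3; do python3 -m inch '[0,0.04,0,0, 0,0,0,0]' | egrep 'pos|force'; done
```

```text
tcp_pos: [0.6483, -0.016, 0.1209]
force: [-0.3, -5.3, 0.4]
tcp_pos: [0.6484, -0.016, 0.121]
force: [0.3, -6.6, 0.0]
tcp_pos: [0.6483, -0.0156, 0.1209]
force: [0.2, -6.2, -1.1]
```

```bash
for i in 1 2 3 4; do python3 -m inch '[0,0.04,0,0, 0,0,0,0]' | egrep 'pos|force'; done
```

```text
tcp_pos: [0.6483, -0.0155, 0.1209]
force: [-1.2, -7.1, 0.4]
tcp_pos: [0.6484, -0.0155, 0.121]
force: [-0.4, -7.9, -0.6]
tcp_pos: [0.6484, -0.0154, 0.121]
force: [-0.6, -8.6, -0.2]
tcp_pos: [0.6484, -0.0153, 0.121]
force: [-0.1, -10.2, -0.8]
```

```bash
for i in 1 2 3; do python3 -m inch '[0,0.04,0,0, 0,0,0,0]' | egrep 'pos|force|gap'; done
```

```text
tcp_pos: [0.6483, -0.0132, 0.1208]
force: [0.2, -3.7, -0.5]
finger_gap: 0.09
tcp_pos: [0.6481, -0.0109, 0.1208]
force: [0.5, -0.2, 0.3]
finger_gap: 0.09
tcp_pos: [0.6481, -0.0106, 0.1208]
force: [-0.4, 1.5, -0.7]
finger_gap: 0.087
```

It snapped at about 10 N and the force dropped. Now to the hard stop.

```bash
for i in 1 2 3 4 5; do python3 -m inch '[0,0.05,0,0, 0,0,0,0]' | egrep 'pos|force'; done
```

```text
tcp_pos: [0.6481, -0.0106, 0.1208]
force: [0.6, 0.9, -0.5]
tcp_pos: [0.6481, -0.0106, 0.1208]
force: [0.8, 0.9, -0.1]
tcp_pos: [0.6481, -0.0101, 0.1208]
force: [0.5, 0.1, -0.6]
tcp_pos: [0.6482, -0.0095, 0.1208]
force: [-0.5, 0.4, -0.7]
tcp_pos: [0.648, -0.009, 0.1207]
force: [0.3, 1.1, -0.6]
```

```bash
for i in 1 2 3 4; do python3 -m inch '[0,0.04,0,0, 0,0,0,0]' | egrep 'pos|force'; done
```

```text
tcp_pos: [0.648, -0.0089, 0.1208]
force: [-0.5, -1.4, -0.7]
tcp_pos: [0.6481, -0.0087, 0.1208]
force: [-0.7, -2.6, -0.8]
tcp_pos: [0.6481, -0.0086, 0.1208]
force: [-1.1, -5.2, -0.3]
tcp_pos: [0.6481, -0.0085, 0.1208]
force: [-0.7, -7.1, -0.7]
```

```bash
for i in 1 2; do python3 -m inch '[0,0.04,0,0, 0,0,0,0]' | egrep 'pos|force'; done; python3 - <<'E'
from h import *
s=snap('wrist','w10')[0];crop('w10',60,150,310,330,'w10b',3.2);print(s['tcp_pos'],s['force'])
E
```

```text
tcp_pos: [0.6481, -0.0084, 0.1209]
force: [-1.7, -7.0, 0.5]
tcp_pos: [0.6482, -0.0084, 0.1209]
force: [-1.3, -7.3, 0.0]
[ 0.64815748 -0.00836957  0.12093077] [-1.25055137 -7.26618222  0.03852214]
```

View pics/w10b.png

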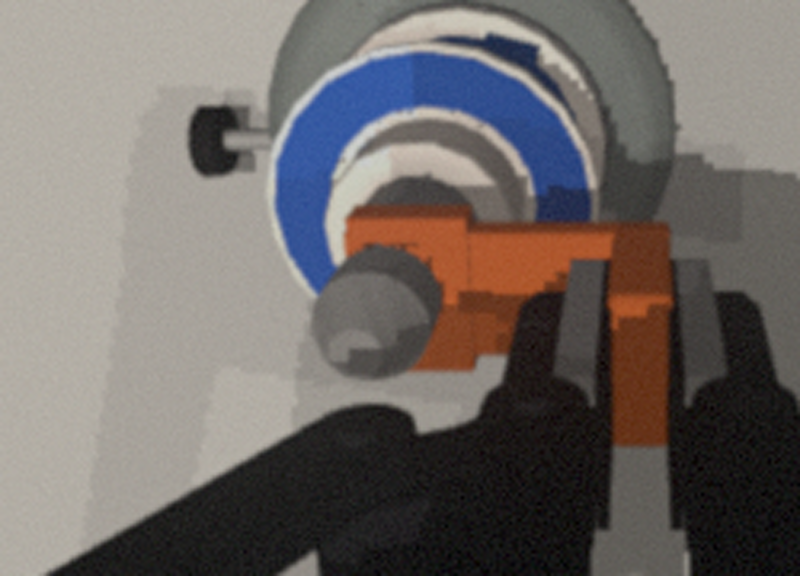

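The clip is under the head and in the groove, with the reel still seated. One more firm nudge, then back off the load and release.

```bash
for i in 1 2 3; do python3 -m inch '[0,0.05,0,0, 0,0,0,0]' | egrep 'pos|force|gap'; done
```

```text
tcp_pos: [0.6481, -0.0083, 0.1209]
force: [-2.0, -9.1, 0.8]
finger_gap: 0.089
tcp_pos: [0.6482, -0.0082, 0.121]
force: [-1.6, -10.5, -0.4]
finger_gap: 0.09
tcp_pos: [0.6482, -0.0081, 0.121]
force: [-1.8, -10.8, -0.1]
finger_gap: 0.085
```

```bash
python3 -m inch '[0,-0.1,0,0, 0,0,0,0]' | egrep 'pos|force|gap';python3 -m inch '[0,-0.05,0,0, 0,0,0,0]' | egrep 'pos|force|gap'
```

```text
tcp_pos: [0.6482, -0.0083, 0.121]
force: [-1.3, -9.1, 0.2]
finger_gap: 0.088
tcp_pos: [0.6482, -0.0084, 0.1209]
force: [-1.2, -8.3, 0.1]
finger_gap: 0.092
```

```bash
python3 -m inch '[0,-0.1,0,0, 0,-0.05,0,0, 0,0,0,0]' | egrep 'pos|force|gap';python3 -m inch '[0,-0.1,0,0, 0,0,0,0]' | egrep 'pos|force|gap'
```

```text
tcp_pos: [0.6481, -0.0085, 0.1208]
force: [-0.4, -4.7, -0.6]
finger_gap: 0.09
tcp_pos: [0.6481, -0.0087, 0.1207]
force: [-0.5, -2.7, 0.1]
finger_gap: 0.087
```

Load is nearly off. Open and lift away.

```bash
python3 -m inch '[0,-0.03,0,0, 0,0,0,0, 0,0,0,0, 0,0,0,0]' 25 60; python3 -m inch '[0,0,0.3,0, 0,0,0.5,0, 0,0,1,0, 0,0,2,0, 0,0,3,0, 0,0,3,0, 0,-3,0,0, 0,-4,0,0, 0,-4,0,0, -2,-4,0,0, -2,-2,0,0, 0,0,0,0]'
python3 - <<'E'
from h import *
s=snap('wrist','w11')[0];snap('scene','s11');snap('top','t11')
crop('w11',0,0,512,384,'w11b',1.5);crop('s11',190,140,290,260,'s11b',5)
print(s['tcp_pos'],s['force'])
E
```

```text
t: 27.62
tcp_pos: [0.6482, -0.0092, 0.1209]
tool_rot: [1.0, -0.0, 0.0, -0.0]
force: [0.9, -0.5, -1.8]
finger_gap: 0.256
t: 29.12
tcp_pos: [0.6071, -0.1811, 0.2195]
tool_rot: [1.0, -0.002, 0.0, 0.0]
force: [-0.4, 1.0, 0.9]
finger_gap: 0.253
[ 0.60711788 -0.18109163  0.2195446 ] [-0.35404133  1.04243778  0.9291177 ]
```

View pics/w11b.png

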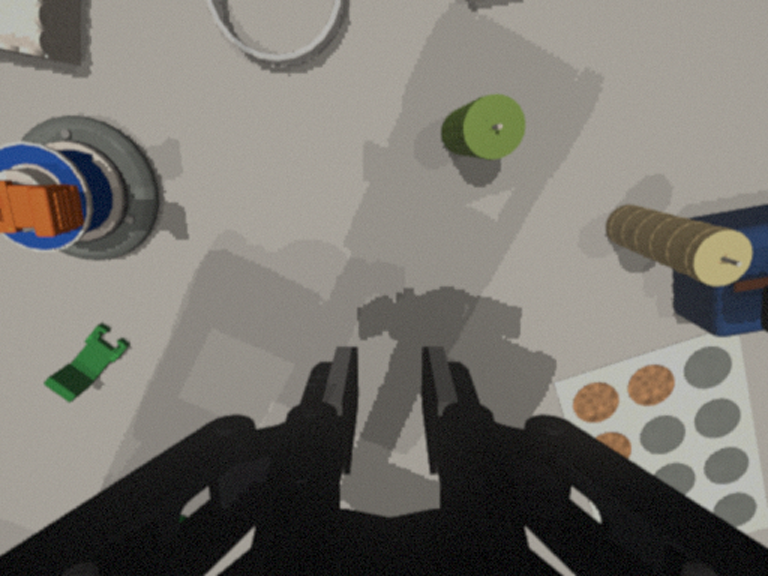

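View pics/s11b.png

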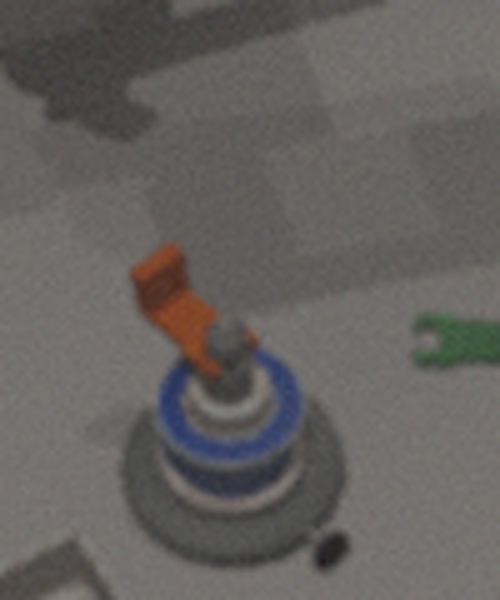

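View pics/t11.png

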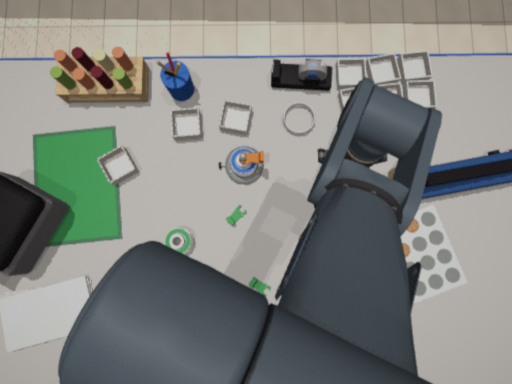

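The clip stands level on the spindle and the bystanders look unmoved. A final numeric check follows.

```bash
python3 - <<'E'
from h import *
for t in('t11','s11','w11'):
    P,p=cloud(t);c=cv2.cvtColor(p,cv2.COLOR_RGB2HSV);m=(c[...,0]<15)&(c[...,1]>110)
    q=P[m];q=q[(abs(q[:,0]-.649)<.04)&(abs(q[:,1]-.0)<.06)&(q[:,2]>.08)]
    a=q[q[:,2]>.118];b=q[q[:,2]<.104];
    k=P.reshape(-1,3);r=np.hypot(k[:,0]-.649,k[:,1]-.0325)
    fl=k[(r<.031)&(r>.022)&(k[:,2]>.045)&(k[:,2]<.07)]
    print(t,'tab',len(a),a.mean(0).round(4),'plate',len(b),b.mean(0).round(4),'z',np.percentile(b[:,2],[10,50,90]).round(4),'front y',np.percentile(b[:,1],98),'flange',np.median(fl[:,2]))
    A=np.c_[b[:,:2],np.ones(len(b))];print(' tilt',np.linalg.lstsq(A,b[:,2],rcond=None)[0][:2].round(3))
E
```

```text
t11 tab 6 [ 0.6471 -0.0114  0.1191] plate 86 [0.6457 0.0134 0.0963] z [0.0929 0.0959 0.1007] front y 0.036515054658426416 flange 0.05967714511544775
 tilt [0.023 0.078]
s11 tab 11 [ 0.6489 -0.0091  0.1185] plate 141 [0.6521 0.0087 0.0964] z [0.0933 0.096  0.1001] front y 0.036941872623070325 flange 0.06005354129181567
 tilt [0.03  0.025]
w11 tab 144 [ 0.649  -0.0118  0.1184] plate 925 [0.6491 0.0068 0.097 ] z [0.0934 0.0971 0.101 ] front y 0.02396949560563425 flange 0.06064233377288197
 tilt [-0.012  0.004]
```

```bash
python3 - <<'E'
from h import *
print(manip.sense()['t'],manip.sense()['force']); print(job.sign_off())
E
```

```text
29.275 [ 0.20383815  0.10496695 -0.79731027]
the job is handed in; nothing more can be done
None
```

The blue reel is on the spindle, down on its felt pad, and the orange clip is locked in the groove above it. I handed the job in at 29.3 s of the 72 s allowed.

- **Reel:** I gripped it by its core and lowered it until it touched down at about 5 N. Afterwards its upper flange measured 60 mm high, which puts its underside at about 22 mm, level with the measured pad.
- **Clip:** I held it by the thumb tab and felt the groove through its noses, about 8 mm short of home. It snapped on at about 10 N and the force dropped. It then met a hard stop 8 mm past first contact, where I pressed to about 11 N. The forces are readings taken at the end of each step.
- **After release:** The pictures show the clip still in the groove, under the spindle's head. I moved no bystanders and they look unmoved, though the arm hid part of the top view.
- **Disagreement:** Once released, the clip appears to rest on the bottom of the groove. Its plate reads level in the wrist view, but the scene and top views show tilts of up to about 4°. The tab top read about 1–2 mm lower than expected, so there may be a slight droop within the groove's 2 mm of play.

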